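Isolate the blower test supply and draw its fuse

ROBOT

A 7-joint arm with a two-finger parallel gripper is mounted at the origin on the work surface. World frame = base frame: x ahead of the robot, y to its left, z up, the work surface at z = 0. Lengths are in m, angles in rad, forces in N, time in s.
With the tool pointing down it reaches from about 0.35 to 0.9 m from the base axis. Payload 8.1 kg.
Tool frame: the origin (TCP) lies midway between the tips of the shut fingers; the grasp point (between the pads) lies 19 mm behind it (arm.hold_point_z is the distance from the TCP to the grasp point, in m); z points along the fingers, y is the direction in which the jaws open and shut (so a half turn about z gives the same grasp; the last joint's range is limited). The gripper opens to 92 mm and grips with 3 to 60 N. Pads are 19 mm wide; open, the fingers measure 130 mm over their backs; the gripper's body (75 mm by 190 mm) begins 47 mm behind the grasp point.
Start: joints at [1.082, 0.434, 0.025, 1.573, -0.012, 1.134, -0.075], TCP at [0.235, -0.579, 0.227] pointing down, gripper open.
Joint ranges: [-2.62, 2.62], [-0.44, 2.09], [-1.27, 1.32], [0.08, 2.57], [-1.32, 4.46], [0.12, 2], [-2.74, 2.74]. Speed limits (rad/s): [2.22, 2.22, 3.01, 3.01, 3.14, 3.14, 3.14].

INTERFACE

Orientations are given as a rotation vector (axis times angle).
In Python, from cell import arm gives the robot as it stands.
- The arm moves only by the shell command python3 -m pendant 'ROWS' [FORCE]. ROWS is JSON, a list of rows, each a list of 3 entries, a list of its own where there are three numbers: the shift along the tool's x, y, z in m, then the turn, a rotation vector about the tool's x, y, z in degrees, then the finger opening in m, from 0 to 0.0918. A call has 1 to 10 rows; each row shifts and turns the commanded pose from where the row before left it, along the tool's axes as they then stand; what a row does not reach is not made up. A row lasts 1/8 s, in which the tool goes at most 62.5 mm and 10.7 degrees, less where a joint would pass 70% of its speed; a pose out of reach is approached as far as the arm can. A call with a gripper value outside its range is refused whole. The fingers move at their own pace and stop on an object; FORCE is the grip in N (left out, the last holds). Time passes only in rows, so rows that do not move let the fingers close. It gives the time, the measured TCP pose, the force and the opening at its end, in the units of the state.
- arm.observe(): the state, without advancing time (a new reading comes with each control period).
- arm.get_image(name): name is "side" or "top"; returns (picture, depth): 384x512x3 uint8, red, green, blue; 384x512 float32, m along the optical axis (not along the pixel's ray), 0 where there is no reading.
- arm.camera_params(name): a dict with "fovy" (degrees; the focal length in pixels is half the picture's height over the tangent of half this angle, whatever the lens; pixels are square), "cx", "cy" (the principal point, pixels), "rvec" (rotation vector, rad) and "tvec" (3), from world to camera coordinates, as OpenCV has them. Camera axes: x right, y down, z forward; pixel columns grow to the right and rows downward; lengths in m; the calibration is good to about 2 mm. A picture is of the moment at which its call begins. camera_params takes no time and is no camera call.
- arm.sign_off(): hands the job in, once; it reports no verdict.
Trained networks look in the newest picture that a camera, given by its name, has taken for a name from the list of things; names that differ only in an ending like _2 or _b are one class to them, and where a whole thing is asked for, a point or a joint stands for the part that bears it (a point fixed in the world has none). Each returns a list of dicts, best first, with "conf" (0 to 1); they miss things now and then, are a little off and sometimes report something else, mostly with a low value. They report only what shows in the picture. A call takes as long as a camera call.
- arm.look_for(camera, label): "rect" ([centre column, centre row, width, height] in pixels, round what is visible of it).
- arm.masks_of(camera, label): "pixels" (384x512 bool, what is visible of it) and "rect" ([centre column, centre row, width, height] in pixels, round what is visible of it).
The state is a dict: "clock": time; "joints": joint angles; "dq": joint speeds; "joint_efforts": joint torques, N m; "position": TCP position; "ee_rot": TCP orientation; "force": force on the tool from outside, world axes, zero at the start; "ft_torque": the same for the moment, N m; "width": opening from 0.0 (shut) to 1.0 (fully open).
Only numpy, scipy, OpenCV 4.12 (cv2) and the standard library are available. Lean on these libraries where they do the work, as an engineer would, in place of code of your own. Each camera call takes 0.05 s, during which the arm holds its last target.

TASK

Make the blower test supply safe: first turn the black pointer knob so that its white line stands on the red OFF mark, then pinch together the two red side catches of the red fuse carrier and draw it straight up out of its socket, never before the knob is off. Finish while still holding it by its two pinched catches, upright and still, a hand's breadth (about 10 cm) above where it sat; leave the blue and yellow fuse carriers locked home and everything else on the bench where it is.

Things in the scene. Friction and masses are not known exactly. Their poses are not given: they have to be found in the camera images.
- supply: Fixed grey box 240 (its x) x 380 (y) x 100 mm high; origin: centre of its underside; +x leads away from the robot at yaw 0. Deck on top, 8 mm thick. On it: knob axis at x -30, y -105 mm; three fuse sockets at x -25 and y 12, 80, 148 mm, the carriers in any order; terminals 20 mm high at x 75; an ammeter 12 mm high and the spare-fuse tray behind the knob.
- regulator (a joint): Knob angle (rad): 0 with its white pointer line on the red OFF mark, which lies on the knob's +x side (supply frame); positive = clockwise seen from above. Starts at 0.6 to 1.3; turns between -1.5 and 1.5 with 0.03 N m of friction, no clicks, and stays where it is left. Black ticks lie 0.2 apart.
- regulator_grip (a point): Grip point on the knob's axis, 34 mm above the deck; x along the pointer, z up; turns with the knob. The black bar grip is 42 mm long (along the pointer), 13 mm thick and reaches from 14 to 44 mm above the deck; below it a round skirt, 46 mm diameter, on a 60 mm foot.
- carrier_red: Loose fuse carrier, black with red catches and top, about 190 g. Origin: on its axis at deck level when home. x along its two catches (parallel to the supply's x), z up. Core 22 x 34 mm, 50 mm tall above the origin; reaches 52 mm below it into the socket (1.5 mm side play). Hooks lock it under the deck (1 mm play) until both catches are in by 4 mm; then it lifts freely.
- red_pinch (a point): Point midway between the two red catches, 30 mm above the carrier's origin, at mid height of their ribbed pads; axes as the carrier. The pads face +x and -x, are 28 mm wide and reach from 12 to 48 mm above the origin; outer faces 54 mm apart free, 42 mm fully pinched. Neighbouring carriers stand 68 mm away along y.
- red_near (a joint): Inward travel (m) of the red catch on the supply's -x side: 0 sprung out and locked, 0.006 fully pressed against its stop; spring 2 N at first, 6.5 N at the stop.
- red_far (a joint): The same for the red catch on the supply's +x side.
- carrier_blue: Same build as carrier_red but with blue catches and blue top; bystander that stays locked home in its socket. Same origin and axes as carrier_red.
- carrier_yellow: Same build as carrier_red but with yellow catches and yellow top; bystander that stays locked home in its socket. Same origin and axes as carrier_red.
- spare_fuse: White ceramic cartridge fuse with brass caps, 22 mm diameter, 50 mm long along its y, lying in the tray on the supply's deck; bystander. Origin: centre of its underside.
- heater_core: Heater core (aluminium fin block), 205 x 170 x 60 mm with two black hose stubs reaching 60 mm out of its -x end; bystander. Origin: centre of its underside.
- blower_wheel: Cream cage fan wheel standing on its base, 110 mm diameter, 62 mm high; bystander. Origin: centre of its underside.
- drier: Black receiver-drier bottle lying along its x in a steel foot, 134 mm long, 64 mm diameter, 70 mm high; bystander. Origin: underside of the foot, below the bottle's middle.
- pliers: Pliers with green grips lying along x, 175 mm long, 16 mm high; bystander. Origin: on the bench, just behind the joint.
- screwdriver: Screwdriver with black handle lying along x, 200 mm long; bystander.

How it is judged:
By the outcome, as a careful person would: the job done as asked, in the order asked, and still so for the second after the job is handed in, while the arm keeps its last pose, push and grip.
It also fails if it takes over 48 s, if anything falls off the work surface, if the arm or the gripper's body presses on something with over 40 N, if the wrist force passes 120 N, or if a joint passes its speed limit or range.

## Working session

There is one attempt and no reset: what is moved stays moved. The work goes in short steps, Python scripts to look and compute and a shell command to move; the robot and the scene stay as the last step left them, time stands still between calls to the robot, and variables do not carry over. Pictures are saved under pics/ and viewed, and the job is handed in when it is done.

```bash
ls; mkdir -p pics
python3 - <<'E'
from cell import arm
import cv2
s=arm.observe(); print(s)
for n in ("top","side"):
    im,d=arm.get_image(n); cv2.imwrite(f"pics/{n}0.png",im[:,:,::-1]); print(n,arm.camera_params(n))
print(arm.hold_point_z)
E
```

```text
pics
{'clock': 0.0, 'joints': array([ 1.08242389,  0.43522175,  0.02495182,  1.57405373, -0.01159742,
        1.13401368, -0.07511004]), 'dq': array([-0.00114656,  0.00184778,  0.00012269,  0.00141118,  0.00037473,
       -0.00021912,  0.00024841]), 'joint_efforts': array([-1.56919574e-03, -6.67854381e+01,  9.84565057e-01, -3.14460540e+01,
       -6.06676494e-02,  4.31892264e-02,  6.93882362e-05]), 'position': array([ 0.23494427, -0.57862525,  0.22596227]), 'ee_rot': array([-3.08188599e+00, -6.01842387e-01,  6.72424366e-04]), 'force': array([ 0.16891091, -0.27269286, -0.88612495]), 'ft_torque': array([ 0.01523973, -0.01189919,  0.05798485]), 'width': 1.0021604729607356}
top {'fovy': 44.700313665742506, 'cx': 249.82173555301895, 'cy': 193.18229976555352, 'rvec': array([ 2.14710686, -2.06789507,  0.23410436]), 'tvec': array([-0.06045713,  0.52515609,  1.62640437])}
side {'fovy': 44.95267000313157, 'cx': 257.6987932599494, 'cy': 196.67528825436585, 'rvec': array([ 2.39786196, -0.17733837,  0.09227415]), 'tvec': array([-0.51435002,  0.08437639,  1.5196751 ])}
0.0188
```

View pics/top0.png

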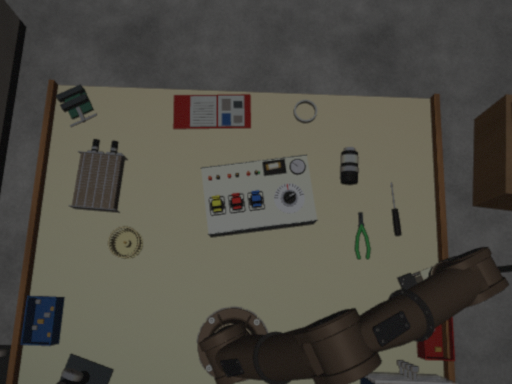

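View pics/side0.png

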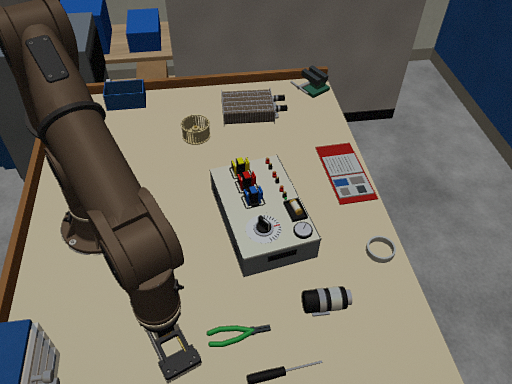

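```bash
cat > h.py <<'E'
from cell import arm
import cv2, numpy as np
def cam(n):
    p=arm.camera_params(n); f=192/np.tan(np.radians(p["fovy"]/2)); R=cv2.Rodrigues(p["rvec"])[0]
    K=np.array([[f,0,p["cx"]],[0,f,p["cy"]],[0,0,1]]); return K,R,p["tvec"]
def cloud(n,d):
    K,R,t=cam(n); v,u=np.mgrid[:384,:512]
    c=np.stack([(u-K[0,2])/K[0,0]*d,(v-K[1,2])/K[1,1]*d,d],-1)
    w=(c-t)@R; w[d==0]=np.nan; return w
def onplane(n,uv,z):
    K,R,t=cam(n); uv=np.atleast_2d(uv).astype(float)
    r=np.c_[(uv[:,0]-K[0,2])/K[0,0],(uv[:,1]-K[1,2])/K[1,1],np.ones(len(uv))]@R
    o=-R.T@t; return o+r*((z-o[2])/r[:,2])[:,None]
def proj(n,P):
    K,R,t=cam(n); c=np.atleast_2d(P)@R.T+t; c=c@K.T; return c[:,:2]/c[:,2:]
def crop(im,u,v,r,s,fn):
    c=im[max(0,v-r):v+r,max(0,u-r):u+r]; cv2.imwrite(fn,cv2.resize(c,None,fx=s,fy=s,interpolation=cv2.INTER_CUBIC)[:,:,::-1])
E
python3 - <<'E'
from h import *
for n in("top","side"):
    im,d=arm.get_image(n); w=cloud(n,d)
    for l in ["supply","regulator","carrier_red","carrier_blue","carrier_yellow"]:
        for m in arm.masks_of(n,l)[:1]:
            p=w[m["pixels"]]; p=p[~np.isnan(p[:,0])]
            print(n,l,round(m["conf"],2),np.round(m["rect"],1),len(p),np.nanmedian(p,0).round(4),"zpct",np.percentile(p[:,2],[5,50,95]).round(4))
            if l=="supply":
                q=p[abs(p[:,2]-np.median(p[:,2]))<.006]
                print(cv2.minAreaRect(q[:,:2].astype(np.float32)), np.median(q[:,2]))
            else:
                zt=np.percentile(p[:,2],95); q=p[p[:,2]>zt-.012]; print("  topmean",q.mean(0).round(4),len(q))
crop(im,262,215,64,6,"pics/side1.png")
im,d=arm.get_image("top"); crop(im,258,195,64,6,"pics/top1.png")
E
```

```text
top supply 0.79 [257.1 197.3 117.5  82.5] 7051 [ 0.5133 -0.0792  0.0998] zpct [0.0721 0.0998 0.1121]
((0.5177007913589478, -0.06960499286651611), (0.24262471497058868, 0.3820965588092804), 9.513562202453613) 0.09971666828895985
top regulator 0.43 [289.6 198.2  13.7  11.5] 138 [ 0.5021 -0.1768  0.1181] zpct [0.1089 0.1181 0.1456]
  topmean [ 0.504  -0.1763  0.1428] 52
top carrier_red 0.49 [236.8 200.8  12.3  17.7] 168 [0.4739 0.0055 0.1408] zpct [0.1026 0.1408 0.1533]
  topmean [0.4758 0.0061 0.1494] 81
top carrier_blue 0.74 [257.8 200.3  13.8  18.5] 185 [ 0.486  -0.0595  0.1434] zpct [0.1012 0.1434 0.1542]
  topmean [ 0.4886 -0.0604  0.149 ] 98
top carrier_yellow 0.53 [217.8 204.6  12.7  23.1] 188 [0.4648 0.0713 0.1411] zpct [0.101  0.1411 0.1533]
  topmean [0.4666 0.0735 0.149 ] 94
side supply 0.94 [263.6 216.7 105.5 118.6] 8045 [ 0.526  -0.1482  0.0999] zpct [0.023  0.0999 0.1132]
((0.5196793079376221, -0.0679311752319336), (0.24357254803180695, 0.38720935583114624), 9.569221496582031) 0.10043976131258844
side regulator 0.63 [251.5 180.8  10.3  13.4] 67 [0.5031 0.004  0.1276] zpct [0.1034 0.1276 0.1478]
  topmean [0.5042 0.0071 0.1437] 27
side carrier_red 0.56 [248.6 179.6  18.6  17.5] 243 [ 0.4788 -0.0029  0.1333] zpct [0.1026 0.1333 0.1529]
  topmean [ 0.4795 -0.001   0.1484] 87
side carrier_blue 0.65 [254.4 197.3  20.9  18.4] 311 [ 0.4917 -0.0701  0.1317] zpct [0.1005 0.1317 0.1525]
  topmean [ 0.4921 -0.0654  0.1481] 110
side carrier_yellow 0.69 [239.2 169.1  24.7  19.8] 296 [0.4685 0.0655 0.1328] zpct [0.0031 0.1328 0.1529]
  topmean [0.4695 0.0612 0.1488] 112
```

View images.

View pics/side1.png

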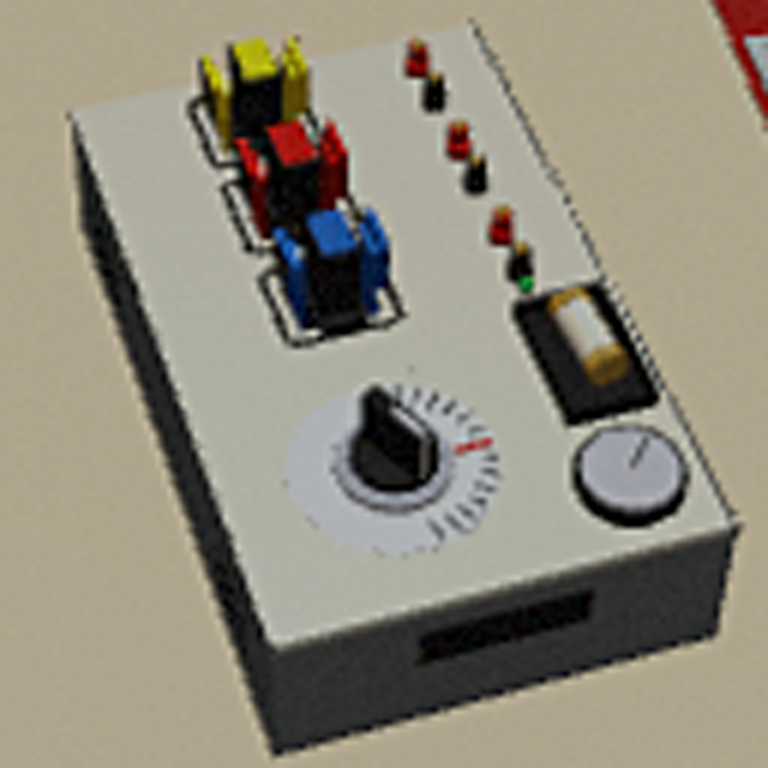

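View pics/top1.png

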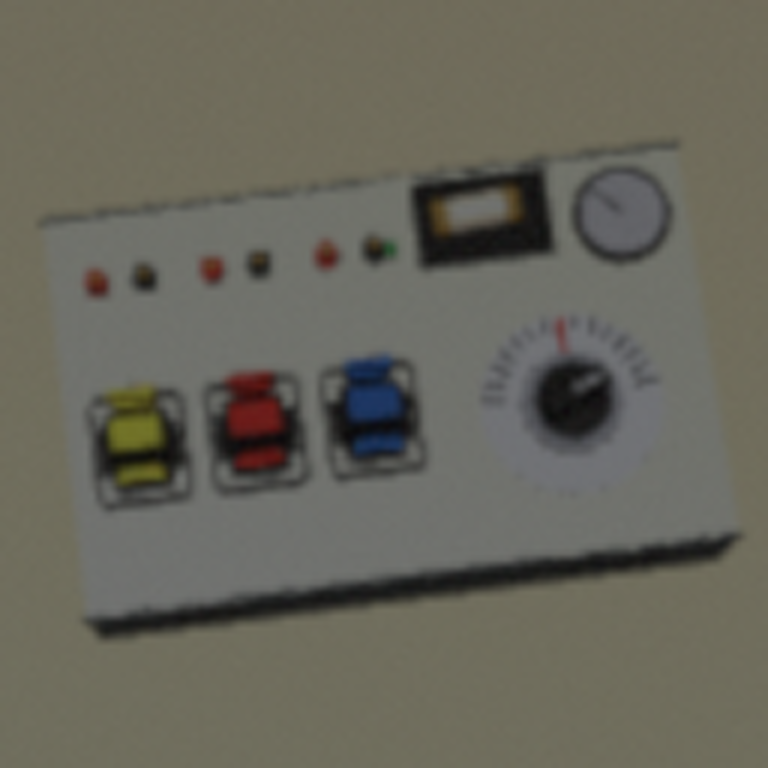

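Run:
```python
from h import *
yaw=np.radians(9.5); R=np.array([[np.cos(yaw),-np.sin(yaw)],[np.sin(yaw),np.cos(yaw)]]); o=np.array([.5186,-.069])
Q=[]
for n in("top","side"):
    im,d=arm.get_image(n); w=cloud(n,d).reshape(-1,3); c=im.reshape(-1,3).astype(int)
    ok=~np.isnan(w[:,0]); w=w[ok];c=c[ok]
    L=(w[:,:2]-o)@R; L3=np.c_[L,w[:,2]]
    # walls
    k=(abs(L[:,0])<.15)&(abs(L[:,1])<.22)&(abs(w[:,2]-.1)<.006); r=cv2.minAreaRect(L[k].astype(np.float32)); print(n,"deck rect local",r, "z",np.median(w[k,2]))
    k=(np.hypot(L[:,0]+.03,L[:,1]+.105)<.032)&(w[:,2]>.132)
    q=L3[k]; m=q.mean(0); u,s,vt=np.linalg.svd(q[:,:2]-m[:2]); print(n,"knob",m.round(4),len(q),s,"ang cw",np.degrees(np.arctan2(-vt[0,1],vt[0,0])), "zmax",q[:,2].max())
    # white pixels within bar
    b=c[k].min(1); print(" bright mean", q[b>np.percentile(b,80)].mean(0), np.percentile(b,[10,50,80,100]))
    for name,y in(("blue",.012),("red",.08),("yel",.148)):
        k=(abs(L[:,0]+.025)<.04)&(abs(L[:,1]-y)<.026)&(w[:,2]>.13); q=L3[k]; print(n,name,(np.percentile(q,[2,98],0)).round(4).tolist())
    # red mark
    k=(np.hypot(L[:,0]+.03,L[:,1]+.105)<.065)&(w[:,2]<.106)&(c[:,0]-c[:,1]>.25*c[:,0]); print(" off",L3[k].mean(0),k.sum())
```

```text
top deck rect local ((-0.0006055682897567749, 0.0006212145090103149), (0.24320083856582642, 0.38240015506744385), 0.114971823990345) z 0.09994050908916317
top knob [-0.0317 -0.1038  0.1424] 49 [0.08512906 0.02712926] ang cw 65.81069608768794 zmax 0.1504757076563104
 bright mean [-0.02583626 -0.11490518  0.1440077 ] [15.8 24.  56.8 78. ]
top blue [[-0.0535, -0.0025, 0.1326], [-0.0011, 0.0287, 0.1553]]
top red [[-0.0535, 0.0652, 0.1331], [0.0001, 0.0964, 0.1555]]
top yel [[-0.0531, 0.1323, 0.1337], [0.0, 0.1647, 0.1561]]
 off [ 0.01378853 -0.10542072  0.10105335] 3
side deck rect local ((0.0013166964054107666, 0.0003460496664047241), (0.24342785775661469, 0.38658303022384644), 0.11788620799779892) z 0.10036442946178187
side knob [-0.03   -0.1074  0.1414] 74 [0.10725822 0.03354962] ang cw 64.48104669084617 zmax 0.14831219532576306
 bright mean [-0.02659676 -0.10824771  0.14392852] [  0.   28.5  95.4 184. ]
side blue [[-0.0516, -0.0068, 0.1306], [0.0016, 0.0273, 0.1544]]
side red [[-0.0515, 0.0602, 0.1304], [0.0015, 0.0933, 0.1548]]
side yel [[-0.0513, 0.128, 0.1304], [0.002, 0.1616, 0.1552]]
 off [ 0.01374192 -0.10485102  0.10139083] 9
```

```bash
python3 -m pendant '[[[0.04,-0.027,0],[0,0,0],0.0918],[[0.04,-0.027,0],[0,0,0],0.0918],[[0.04,-0.027,0],[0,0,0],0.0918],[[0.04,-0.027,0],[0,0,0],0.0918],[[0.04,-0.027,0],[0,0,0],0.0918],[[0.04,-0.027,0],[0,0,0],0.0918],[[0.04,-0.027,0],[0,0,0],0.0918],[[0.04,-0.027,0],[0,0,0],0.0918],[[0.04,-0.027,0],[0,0,0],0.0918],[[0.04,-0.027,0],[0,0,0],0.0918]]' 30
python3 -m pendant '[[[0,0,0],[0,0,-10.2],0.06],[[0,0,0],[0,0,-10.2],0.06],[[0,0,0],[0,0,-10.2],0.06],[[0,0,0],[0,0,-10.2],0.06],[[0,0,0],[0,0,-10.2],0.06],[[0,0,0],[0,0,-10.2],0.06],[[0,0,0],[0,0,-10.2],0.06],[[0,0,0],[0,0,-10.2],0.06],[[0,0,0],[0,0,-10.2],0.06],[[0,0,0],[0,0,-10.2],0.06]]'
cat >> h.py <<'E'
def plan(target,jaw=None):
    s=arm.observe(); R=cv2.Rodrigues(s["ee_rot"])[0]
    print("t",s["clock"],"pos",s["position"].round(4),"j",s["joints"].round(2),"F",s["force"].round(1),"T",s["ft_torque"].round(2),"w",s["width"]*.0918)
    print("tool z",R[:,2].round(4),"jaw deg",np.degrees(np.arctan2(R[1,1],R[0,1])),"tool shift",(R.T@(np.array(target)-s["position"])).round(4))
    if jaw is not None:
        a=np.radians(jaw); y=np.array([np.cos(a),np.sin(a),0]); z=np.array([0,0,-1.]); Rt=np.c_[np.cross(y,z),y,z]
        print("turn",np.degrees(cv2.Rodrigues(R.T@Rt)[0].ravel()).round(2))
yaw=np.radians(9.6); o=np.array([.5188,-.0687])
def loc(x,y): return o+np.array([x*np.cos(yaw)-y*np.sin(yaw),x*np.sin(yaw)+y*np.cos(yaw)])
E
python3 - <<'E'
from h import *
k=loc(-.030,-.105); print(k,loc(-.025,.08)); plan([*k,.119],34.6)
E
```

```text
clock: 2.1
position: [0.505, -0.1772, 0.227]
ee_rot: [3.083, 0.602, 0.001]
force: [0.3, 0.1, 0.4]
width: 0.997
clock: 3.35
position: [0.5042, -0.1785, 0.2268]
ee_rot: [1.464, 2.779, -0.0]
force: [0.3, 0.1, -0.4]
width: 0.656
[ 0.50673084 -0.17723265] [0.4808086  0.00601046]
t 3.35 pos [ 0.5042 -0.1785  0.2268] j [ 0.64  0.34 -0.52  1.76  0.19  1.09  0.66] F [ 0.3  0.1 -0.4] T [-0.01 -0.15  0.05] w 0.06022283679198491
tool z [ 2.e-04 -2.e-04 -1.e+00] jaw deg 34.425703470740224 tool shift [-0.0003  0.0028  0.1078]
turn [ 0.    0.02 -0.17]
```

```bash
python3 -m pendant '[[[0,0.001,0.03],[0,0,0],0.05],[[0,0.001,0.03],[0,0,0],0.05],[[0,0.0005,0.025],[0,0,0],0.05],[[0,0,0.015],[0,0,0],0.05],[[0,0,0.008],[0,0,0],0.05],[[0,0,0],[0,0,0],0.05]]' 15
python3 - <<'E'
from h import *
plan([*loc(-.030,-.105),.119],34.6)
im,_=arm.get_image("side"); crop(im,262,215,64,6,"pics/side2.png")
E
```

```text
clock: 4.1
position: [0.5064, -0.177, 0.1188]
ee_rot: [-1.472, -2.775, 0.0]
force: [-0.7, 0.1, -0.0]
width: 0.544
t 4.1 pos [ 0.5064 -0.177   0.1188] j [ 0.6   0.46 -0.49  1.89  0.28  0.86  0.57] F [-0.7  0.1 -0. ] T [-0.03 -0.19  0.03] w 0.049929541854820784
tool z [-1.e-04  0.e+00 -1.e+00] jaw deg 34.101684490823814 tool shift [-0.0004  0.0002 -0.0002]
turn [-0.  -0.  -0.5]
```

View pics/side2.png

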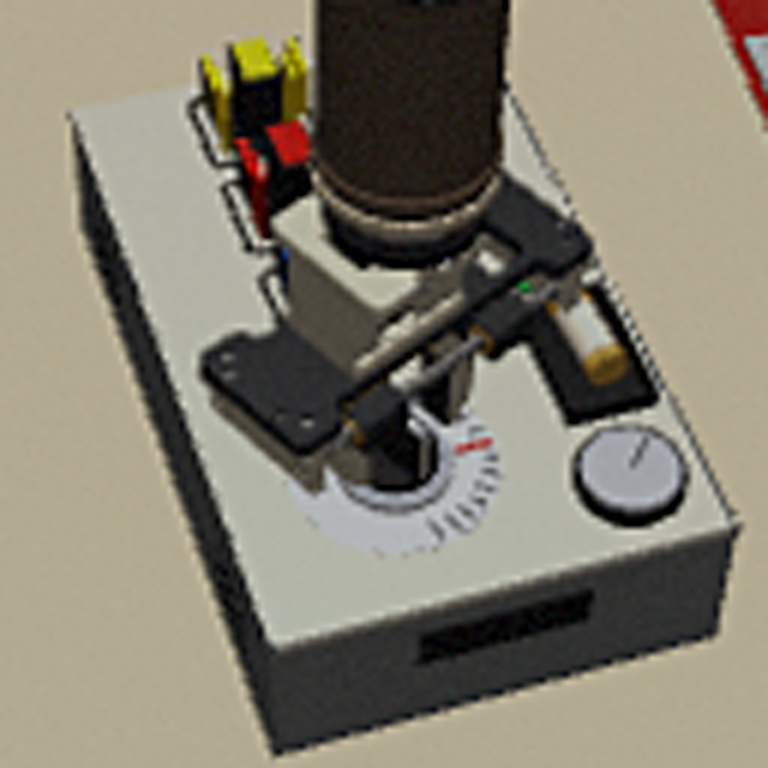

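The fingers straddle the black bar (about pixel (405,440) in the crop), and the white line points down-right of the red mark (475,445). Closing.

```bash
python3 -m pendant '[[[0,0,0],[0,0,0],0.005],[[0,0,0],[0,0,0],0.005],[[0,0,0],[0,0,0],0.005],[[0,0,0],[0,0,0],0.005],[[0,0,0],[0,0,0],0.005],[[0,0,0],[0,0,0],0.005]]' 15
python3 - <<'E'
from h import *
plan([*loc(-.030,-.105),.119],99.6)
E
```

```text
clock: 4.9
position: [0.5065, -0.1769, 0.1188]
ee_rot: [1.472, 2.775, 0.0]
force: [0.1, 1.2, 0.6]
width: 0.14
t 4.9 pos [ 0.5065 -0.1769  0.1188] j [ 0.6   0.46 -0.49  1.89  0.28  0.86  0.57] F [0.1 1.2 0.6] T [ 0.15 -0.28  0.04] w 0.01287343221312732
tool z [ 4.e-04  0.e+00 -1.e+00] jaw deg 34.10802673966499 tool shift [-0.0004  0.0001 -0.0002]
turn [ 1.000e-02  2.000e-02 -6.549e+01]
```

```bash
python3 -m pendant '[[[0,0,0],[0,0,-9.3],0.005],[[0,0,0],[0,0,-9.3],0.005],[[0,0,0],[0,0,-9.3],0.005],[[0,0,0],[0,0,-9.3],0.005],[[0,0,0],[0,0,-9.3],0.005],[[0,0,0],[0,0,-9.3],0.005],[[0,0,0],[0,0,-9.3],0.005],[[0,0,0],[0,0,0],0.005],[[0,0,0],[0,0,0],0.005]]'
python3 - <<'E'
from h import *
plan([*loc(-.030,-.105),.119],99.6)
E
```

```text
clock: 6.02
position: [0.5064, -0.1771, 0.1188]
ee_rot: [-0.246, 3.132, -0.0]
force: [0.1, 0.8, 2.3]
width: 0.139
t 6.025 pos [ 0.5064 -0.1771  0.1188] j [ 0.79  0.53 -0.77  1.87  0.46  0.92  1.54] F [0.1 0.8 2.3] T [ 0.21 -0.19  0.02] w 0.01272496146423616
tool z [ 3.e-04 -1.e-04 -1.e+00] jaw deg 98.9891055051232 tool shift [-0.0003 -0.0002 -0.0002]
turn [-0.01  0.02 -0.61]
```

```bash
python3 -m pendant '[[[0,0,0],[0,0,-0.6],0.005],[[0,0,0],[0,0,0],0.005],[[0,0,0],[0,0,0],0.05],[[0,0,0],[0,0,0],0.05],[[0,0,0],[0,0,0],0.05],[[0,0,-0.03],[0,0,0],0.05],[[0,0,-0.04],[0,0,0],0.05],[[0,0,-0.04],[0,0,0],0.05]]'
python3 - <<'E'
from h import *
plan([*loc(-.025,.08),.229],9.6)
E
```

```text
clock: 7.02
position: [0.506, -0.1769, 0.2297]
ee_rot: [0.269, -3.13, -0.001]
force: [0.4, -0.5, 0.5]
width: 0.543
t 7.025 pos [ 0.506  -0.1769  0.2297] j [ 0.86  0.41 -0.84  1.74  0.34  1.14  1.66] F [ 0.4 -0.5  0.5] T [ 0.1  -0.18  0.02] w 0.04988253848855001
tool z [-5.e-04  3.e-04 -1.e+00] jaw deg 99.80861018233351 tool shift [-0.0064  0.1845  0.0008]
turn [-0.000e+00 -4.000e-02  9.021e+01]
```

```bash
python3 -m pendant '[[[-0.001,0.037,0],[0,0,0],0.08],[[-0.001,0.037,0],[0,0,0],0.08],[[-0.001,0.037,0],[0,0,0],0.08],[[-0.001,0.037,0],[0,0,0],0.08],[[-0.002,0.037,0],[0,0,0],0.08]]'
python3 -m pendant '[[[0,0,0],[0,0,10],0.08],[[0,0,0],[0,0,10],0.08],[[0,0,0],[0,0,10],0.08],[[0,0,0],[0,0,10],0.08],[[0,0,0],[0,0,10],0.08],[[0,0,0],[0,0,10],0.08],[[0,0,0],[0,0,10],0.08],[[0,0,0],[0,0,10],0.08],[[0,0,0],[0,0,10],0.08],[[0,0,0],[0,0,0],0.08]]'
python3 - <<'E'
from h import *
plan([*loc(-.025,.08),.111],9.6)
yaw=np.radians(9.6); R=np.array([[np.cos(yaw),-np.sin(yaw)],[np.sin(yaw),np.cos(yaw)]])
for n in("top","side"):
    im,d=arm.get_image(n); w=cloud(n,d).reshape(-1,3); c=im.reshape(-1,3).astype(int); ok=~np.isnan(w[:,0]); w=w[ok];c=c[ok]; L=(w[:,:2]-o)@R
    k=(np.hypot(L[:,0]+.03,L[:,1]+.105)<.032)&(w[:,2]>.132)&(w[:,2]<.16); q=L[k]; m=q.mean(0); vt=np.linalg.svd(q-m)[2]
    print(n,m,k.sum(),"cw",np.degrees(np.arctan(-vt[0,1]/vt[0,0])))
    p=proj(n,[*loc(-.03,-.105),.12])[0].astype(int); crop(im,p[0],p[1],32,11,f"pics/{n}3.png")
E
```

```text
clock: 7.65
position: [0.4803, 0.0073, 0.2287]
ee_rot: [0.268, -3.13, 0.0]
force: [-0.1, 0.4, 0.6]
width: 0.869
clock: 8.9
position: [0.4806, 0.0064, 0.2287]
ee_rot: [2.022, 2.404, -0.0]
force: [0.7, 0.8, 0.6]
width: 0.868
t 8.9 pos [0.4806 0.0064 0.2287] j [ 0.36  0.26 -0.59  1.87  0.16  1.06 -0.12] F [0.7 0.8 0.6] T [ 0.   -0.17 -0.01] w 0.07971286239325012
tool z [-1.e-04 -3.e-04 -1.e+00] jaw deg 9.868930549237911 tool shift [-0.0004  0.0002  0.1177]
turn [-0.01  0.01  0.27]
top [-0.03279402 -0.10376222] 52 cw -1.4072705353859551
side [-0.02988127 -0.10792354] 79 cw -0.5655575387644569
```

View pics/side3.png

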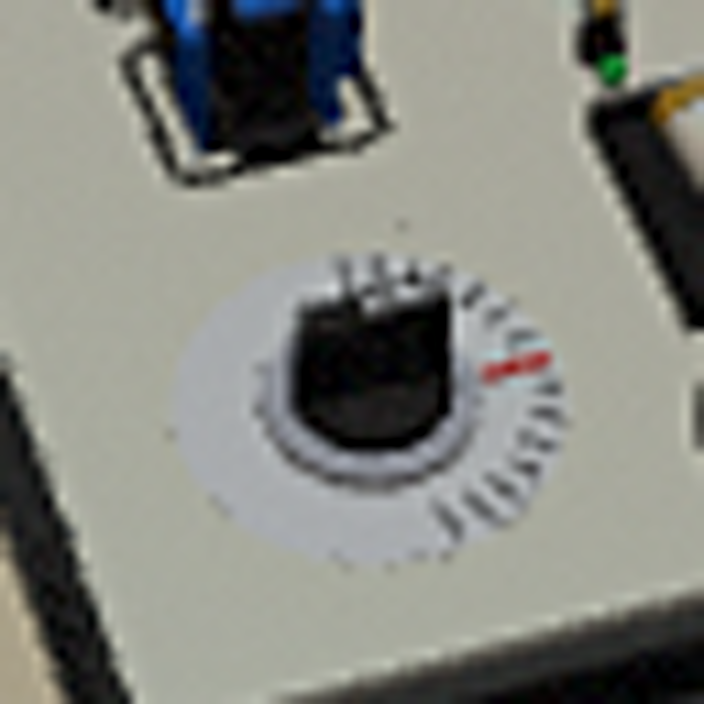

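View pics/top3.png

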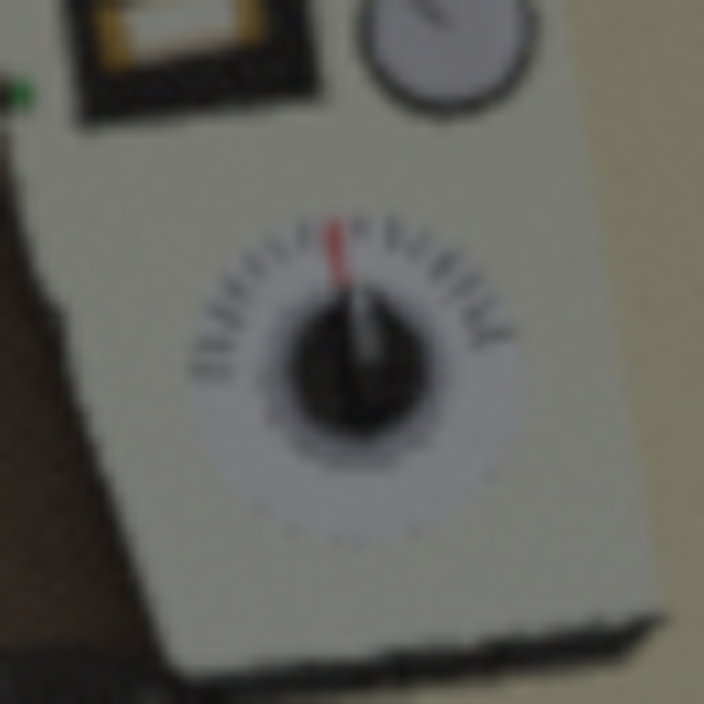

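The knob is on OFF to about 1°: in the top view the white line (355,285)-(370,360) points at the red mark (338,250). Next comes the red carrier.

```bash
python3 -m pendant '[[[0,0,0.03],[0,0,0.3],0.08],[[0,0,0.03],[0,0,0],0.08],[[0,0,0.025],[0,0,0],0.08],[[0,0,0.018],[0,0,0],0.08],[[0,0,0.014],[0,0,0],0.08],[[0,0,0],[0,0,0],0.08]]' 30
python3 - <<'E'
from h import *
plan([*loc(-.025,.08),.111],9.6)
im,_=arm.get_image("side"); crop(im,258,195,45,8,"pics/side4.png")
E
```

```text
clock: 9.75
position: [0.4802, 0.0062, 0.111]
ee_rot: [-2.027, -2.398, 0.002]
force: [-0.5, -0.0, 0.1]
width: 0.873
t 9.75 pos [0.4802 0.0062 0.111 ] j [ 0.3   0.4  -0.54  2.02  0.29  0.79 -0.24] F [-0.5 -0.   0.1] T [ 0.01 -0.12 -0.  ] w 0.08011071002547866
tool z [-1.6e-03  1.0e-04 -1.0e+00] jaw deg 9.582719247833175 tool shift [-0.0003  0.0006  0.    ]
turn [-0.09 -0.02 -0.02]
```

View pics/side4.png

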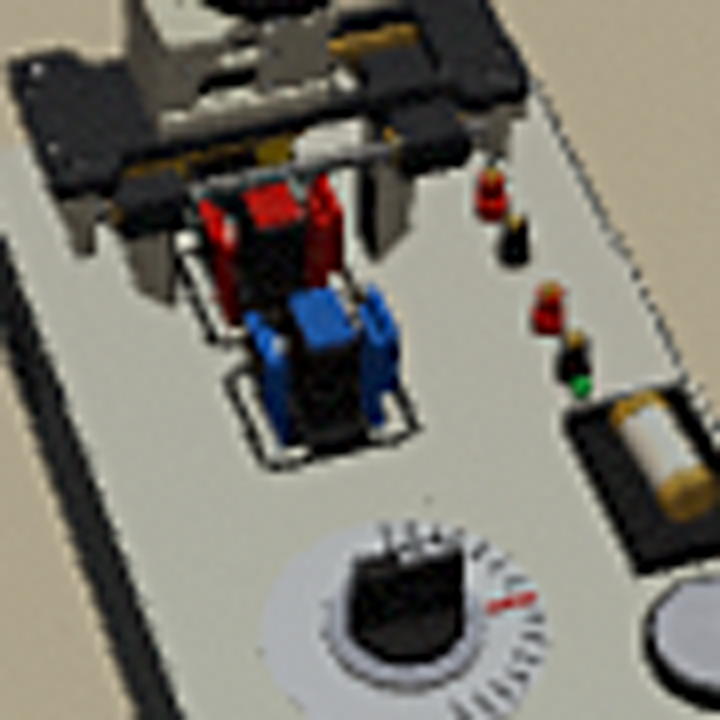

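The fingers stand on either side of the red carrier, at about (150,270) and (385,220), clear of blue. Pinching.

```bash
python3 -m pendant '[[[0,0,0],[0,0,0],0.03],[[0,0,0],[0,0,0],0.03],[[0,0,0],[0,0,0],0.03],[[0,0,0],[0,0,0],0.03],[[0,0,0],[0,0,0],0.03],[[0,0,0],[0,0,0],0.03],[[0,0,0],[0,0,0],0.03]]' 30
python3 - <<'E'
from h import *
plan([*loc(-.025,.08),.211],9.6)
E
```

```text
clock: 10.68
position: [0.481, 0.0063, 0.1123]
ee_rot: [2.029, 2.397, 0.0]
force: [-0.9, -0.7, 8.1]
width: 0.444
t 10.675 pos [0.481  0.0063 0.1123] j [ 0.3   0.4  -0.54  2.02  0.29  0.79 -0.25] F [-0.9 -0.7  8.1] T [-0.1   0.29 -0.  ] w 0.04079384891121362
tool z [ 8.e-04 -3.e-04 -1.e+00] jaw deg 9.50021732721465 tool shift [-0.0003 -0.0002 -0.0987]
turn [ 0.04  0.02 -0.1 ]
```

```bash
python3 -m pendant '[[[0,0,-0.002],[0,0,0],0.03],[[0,0,-0.003],[0,0,0],0.03],[[0,0,-0.003],[0,0,0],0.03]]'
python3 - <<'E'
from h import *
plan([*loc(-.025,.08),.211],9.6)
E
```

```text
clock: 11.05
position: [0.4805, 0.0063, 0.1198]
ee_rot: [-2.03, -2.398, 0.0]
force: [-0.1, -1.1, -2.4]
width: 0.447
t 11.05 pos [0.4805 0.0063 0.1198] j [ 0.31  0.39 -0.55  2.01  0.28  0.81 -0.24] F [-0.1 -1.1 -2.4] T [-0.05 -0.12 -0.01] w 0.04102018199807983
tool z [-4.e-04 -0.e+00 -1.e+00] jaw deg 9.503601606312804 tool shift [-0.0003  0.0002 -0.0912]
turn [-0.02 -0.   -0.1 ]
```

The force reads about the carrier's weight, so it is free. Drawing it straight up.

```bash
python3 -m pendant '[[[0,0,-0.008],[0,0,0],0.03],[[0,0,-0.012],[0,0,0],0.03],[[0,0,-0.012],[0,0,0],0.03],[[0,0,-0.012],[0,0,0],0.03],[[0,0,-0.012],[0,0,0],0.03],[[0,0,-0.012],[0,0,0],0.03],[[0,0,-0.012],[0,0,0],0.03],[[0,0,-0.008],[0,0,0],0.03],[[0,0,-0.004],[0,0,0],0.03],[[0,0,0],[0,0,0],0.03]]'
python3 -m pendant '[[[0,0,0],[0,0,0],0.03],[[0,0,0],[0,0,0],0.03],[[0,0,0],[0,0,0],0.03]]'
python3 - <<'E'
from h import *
plan([*loc(-.025,.08),.211],9.6)
yaw=np.radians(9.6); R=np.array([[np.cos(yaw),-np.sin(yaw)],[np.sin(yaw),np.cos(yaw)]])
for n in ("side","top"):
    im,d=arm.get_image(n); crop(im,255,190,60,6,f"pics/{n}5.png")
    for l in("carrier_red","carrier_blue","carrier_yellow"):
        w=cloud(n,d)
        for m in arm.masks_of(n,l)[:1]:
            p=w[m["pixels"]]; p=p[~np.isnan(p[:,0])]; L=np.c_[(p[:,:2]-o)@R,p[:,2]]; print(n,l,m["conf"],len(p),np.percentile(L,[3,50,97],0).round(3).tolist())
    w=w.reshape(-1,3); w=w[~np.isnan(w[:,0])]; L=(w[:,:2]-o)@R
    k=(np.hypot(L[:,0]+.03,L[:,1]+.105)<.032)&(w[:,2]>.132)&(w[:,2]<.16); q=L[k]; vt=np.linalg.svd(q-q.mean(0))[2]; print("knob cw",np.degrees(np.arctan(-vt[0,1]/vt[0,0])))
E
```

```text
clock: 12.3
position: [0.4807, 0.0063, 0.2118]
ee_rot: [2.03, 2.398, 0.0]
force: [0.2, -0.1, -2.4]
width: 0.441
clock: 12.68
position: [0.4806, 0.0063, 0.2115]
ee_rot: [-2.03, -2.398, 0.0]
force: [-0.3, 0.7, -2.8]
width: 0.443
t 12.675 pos [0.4806 0.0063 0.2115] j [ 0.36  0.28 -0.59  1.9   0.18  1.02 -0.14] F [-0.3  0.7 -2.8] T [ 0.06 -0.14  0.04] w 0.040652589424201635
tool z [-4.e-04 -0.e+00 -1.e+00] jaw deg 9.503909191088898 tool shift [-0.0003  0.0002  0.0005]
turn [-0.02 -0.   -0.1 ]
side carrier_red 0.72 359 [[-0.044, 0.058, 0.149], [-0.026, 0.065, 0.212], [-0.005, 0.095, 0.252]]
side carrier_blue 0.66 281 [[-0.051, -0.009, 0.099], [-0.028, 0.001, 0.131], [-0.0, 0.025, 0.153]]
knob cw -0.5875407474142221
top carrier_yellow 0.51 203 [[-0.054, 0.129, 0.093], [-0.03, 0.148, 0.142], [0.001, 0.17, 0.156]]
knob cw -1.2682031355018488
```

View pics/side5.png

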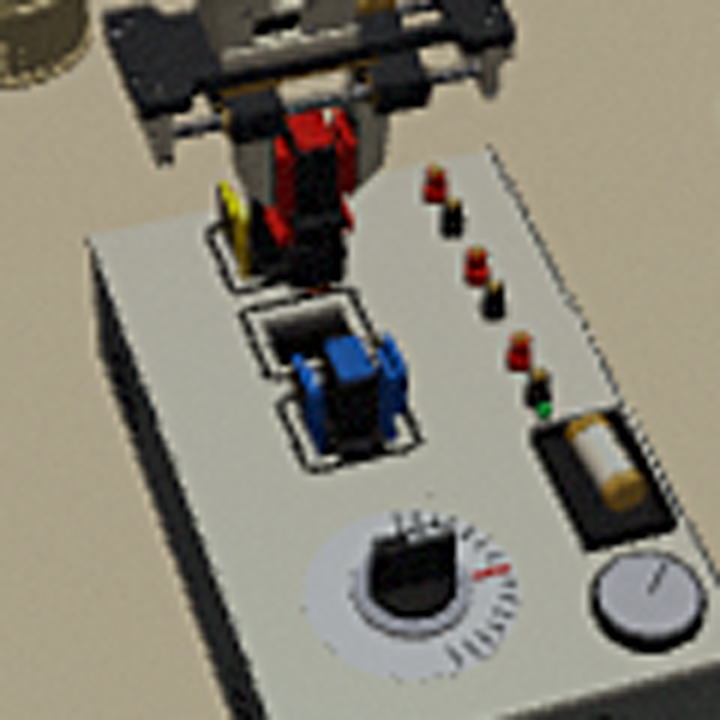

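The red carrier hangs upright in the grip at about (315,190), above its open socket at (310,335). Blue is home at (350,400), and the yellow catch shows home behind it. The knob still points at OFF (490,573).

```bash
python3 -c "
from cell import arm
print(arm.sign_off())"
```

```text
the job is handed in; nothing more can be done
None
```

I turned the knob to OFF first, then pinched the red carrier's two catches, drew it straight up and handed the job in at about 13 s, still holding it.

- **Knob:** it was about 65° clockwise of OFF at the start. The last depth measurements put it within about 1.3° of OFF (top camera -1.3°, side camera -0.6°), and the white line points at the red mark.
- **Red carrier:** the gripper reads 41 mm, against 42 mm expected for fully pinched catches. The tool is vertical to within 0.1°. The carrier's top rose from about 0.153 m to 0.252 m, so it hangs about 10 cm above where it sat. The downward force of 2.4–2.8 N is a little over its 1.9 N weight.
- **Blue and yellow carriers:** both still measure at their home height. Each was confirmed by one camera only: blue by the side, yellow by the top.
- **Rest of the bench:** the last side picture shows the spare fuse in its tray, and nothing on the supply looks disturbed. I did not measure the items off the supply again, but the arm stayed well above them.
- **Odd reading:** while pinching, the tool read an upward force of 8 N and rose 1.3 mm. It was gone once the lift began.

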